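Load the jar filler and lower its nozzles

ROBOT

A 6-joint arm with a two-finger parallel gripper is mounted at the origin on the work surface. World frame = base frame: x ahead of the robot, y to its left, z up, the work surface at z = 0. Lengths are in m, angles in rad, forces in N, time in s.
With the tool pointing down it reaches from about 0.35 to 0.85 m from the base axis. Payload 8.1 kg.
Tool frame: the origin (TCP) lies at the very end of the fingers, on their centre line; the grasp point (between the pads) lies robot.grip_point_offset behind it (robot.grip_point_offset is the distance from the TCP to the grasp point, in m); z points along the fingers, y is the line along which they close (so a half turn about z gives the same grasp; the last joint's range is limited). The gripper opens to 93 mm and grips with 3 to 60 N. Pads are 15 mm wide; open, the fingers measure 128 mm over their backs; the gripper's body (75 mm by 188 mm) begins 65 mm behind the grasp point.
Start: joints at [1.176, 0.13, 1.488, -0, 1.523, -0.085], TCP at [0.183, 0.571, 0.219] pointing down, gripper open.
Joint ranges: [-2.96, 2.96], [-0.89, 2.26], [0.02, 2.5], [-1.34, 4.48], [0, 2.73], [-2.66, 2.66]. Speed limits (rad/s): [2.39, 2.39, 2.79, 3.14, 3.14, 3.14].

INTERFACE

Orientations are given as a rotation vector (axis times angle).
In Python, from plant import robot, eyes gives the robot as it stands. The module is installed in compiled form; this text tells all that it offers.
- The arm moves only by the tool apply_moves, never from a script. Its argument "steps" is one flat list of numbers, 7 for each row, row after row: the shift along the tool's x, y, z in units of 30 mm (1.0 is 30 mm), then the turn, a rotation vector about the tool's x, y, z in units of 6 degrees (1.0 is 6 degrees), then the opening in per cent of the stroke, from 0 (shut) to 100 (fully open). In form: [dx, dy, dz, ax, ay, az, fingers, dx, dy, dz, ax, ay, az, fingers, ...]. A call has 1 to 12 rows; each row shifts and turns the commanded pose from where the row before left it, along the tool's axes as they then stand; what a row does not reach is not made up. A row lasts 1/12 s, in which the tool goes at most 41.7 mm and 7.16 degrees, less where a joint would pass 70% of its speed; a pose out of reach is approached as far as the arm can. A call is refused whole if a number of a shift passes 1 or a number of a turn 1, either way. A call with a gripper value outside its range is refused whole. The fingers move at their own pace and stop on an object; "grip_force" is the grip in N (left out, the last holds). Time passes only in rows, so rows that do not move let the fingers close. It gives the time, the measured TCP pose, the force, the opening and the grip force at its end, in the units of the state.
- robot.read_state(): the state, without advancing time (a new reading comes with each control period).
- eyes.read_camera(name): name is "side" or "top" or "wrist"; returns the picture (384x512x3 uint8, red, green, blue); there is no depth.
- eyes.calibration(name): a dict with "K" (3x3 intrinsics, pixels), "k1" (the pictures are not rectified: a ray, as slopes to the right and down, at radius r is drawn at 1 + k1 r^2 times it, then the intrinsics apply), "R" (3x3) and "t" (3): a world point X has camera coordinates R X + t. Camera axes: x right, y down, z forward; pixel columns grow to the right and rows downward; lengths in m; the calibration is good to about 2 mm. A picture is of the moment at which its call begins: read the wrist's pose just before it. calibration takes no time and is no camera call; for the wrist camera it gives the pose at the moment of the call.
- robot.close_job(): hands the job in; it is judged then, once.
Trained networks look in the newest picture that a camera, given by its name, has taken for a name from the list of things; names that differ only in an ending like _2 or _b are one class to them, and where a whole thing is asked for, a point or a joint stands for the part that bears it (a point fixed in the world has none). Each returns a list of dicts, best first, with "conf" (0 to 1); they miss things now and then, are a little off and sometimes report something else, mostly with a low value. They report only what shows in the picture. A call takes as long as a camera call.
- eyes.search_frame(camera, thing): "rect" ([left, top, width, height] in pixels, round what is visible of it).
- eyes.place_of(camera, thing): "xy" ([column, row] in pixels: a listed point, or the origin of a listed thing).
The state is a dict: "t": time; "q": joint angles; "dq": joint speeds; "joint_torque": joint torques, N m; "tool_pos": TCP position; "orientation": TCP orientation; "force": force on the tool from outside, world axes, zero at the start; "wrist_torque": the same for the moment, N m; "opening": finger opening in m; "gripper_force": force on a finger pad.
Only numpy, scipy, OpenCV 4.12 (cv2) and the standard library are available. Lean on these libraries where they do the work, as an engineer would, in place of code of your own. Each camera call takes 0.05 s, during which the arm holds its last target. There are 200 camera calls.

TASK

Load the jar filler: lift its nozzle bar up the ratchet, click by click, until the nozzles stand clear above the height of the jars, and let it hang on its pawl. Then push the two open jars in between the guide rails one after the other, upright and in single file, until the row stands home against the end stop with one jar mouth under each nozzle. Last, press the pawl's thumb paddle to free the rack and let the bar sink all the way down, so that the nozzles dip into the jar mouths; the nozzles and the bar must not strike the jars, and the lids, the full jar and everything else on the bench stay where they are.

Things in the scene. Friction and masses are not known exactly. Their poses are not given: they have to be found in the camera images.
- filler: Fixed bench-top jar filler of bare steel and aluminium. Origin: on the bench under the lane's centre line. x runs along the lane, from the loading deck (-x) to end stop and column (+x); y across, z up. Flat deck 30 mm above the bench, x -290 to +150 mm, y -130 to +130 mm. Column: x 85 to 136 mm, 40 mm wide, 95 mm above the deck; the pawl stands at its back (+x).
- lane_mouth (a point): On the deck, centre line, between the flared ends of the two guide rails (filler x = -115 mm). The rails are 8 mm round bars, tops 24 mm above the deck; inner edges 62 mm each side of the centre line at the flared ends, narrowing to 35 mm (lane 70 mm wide) at x = -72 mm and so on to the stop.
- lane_end (a point): On the deck, centre line, at the face of the end stop, a black rubber pad (filler x = +80 mm). Two jars pushed home stand with axes at x = +47 and -19 mm.
- nozzle_rail (a joint): Height of the toothed rail and its nozzle bar, m: 0 = down on its stop, 0.060 = top. The pawl lets it rise and stops it sinking: let go, it hangs at 0.009, 0.019 ... or 0.059 (a tooth catches 2 mm above that height). Starts down or on the first tooth. Moving weight 0.65 kg; damped, 80 N per m/s, so lift at 0.1 m/s or less. Pawl held out, it sinks by itself at 70 mm/s.
- nozzle_bar: 28 x 28 mm steel bar over the lane's centre line from the column to filler x = -75 mm, carried by the rail; underside 110 mm above the deck when down, 170 at the top. Two 10 mm nozzles, 44 mm long, hang below it; a bail handle is on top. Under it there is no room for a tool from straight above: push the jars with the tool leaning back. Origin: the filler's, raised by the joint value.
- handle (a point): Middle of the bail handle's grip on top of the bar: a horizontal rod along the lane, 15 mm thick, about 75 mm free length, 40 mm above the top of the bar (208 mm above the bench when down). Pinch it from above with fingers closing across the lane.
- nozzle_1 (a point): Tip of the nozzle next to the column, at filler x = +47 mm; 66 mm above the deck when the rail is down, that is 14 mm below the rim of a standing jar.
- nozzle_2 (a point): Tip of the other nozzle, at filler x = -19 mm, same height.
- pawl (a joint): Angle of the sprung pawl, rad: 0 = sprung into the rack; from about 0.15 it is clear of the teeth; stop at 0.40. It grows as the paddle is pressed down. It springs back by itself when let go.
- paddle (a point): Top of the pawl's thumb paddle, middle of its black pad (32 x 36 mm, sloping up away from the column), on the centre line at filler x = +186 mm, 85 mm above the bench; pivot 61 mm nearer the column. Press straight down, 3 to 8 N; 15 to 20 mm is enough, stop at about 25 mm. Keep it down until the bar has sunk, about 1 s.
- jar_a: Open wide-mouth amber glass jar without lid, 66 mm dia., 80 mm high, neck 58 mm dia., mouth 52 mm dia., about 160 g. Stands on the loading deck in front of the lane. Origin: centre of its underside, z up the jar's axis.
- jar_b: The other open jar, the same; the jars are interchangeable.
- jar_a_mouth (a point): Centre of the rim of jar_a, 80 mm above its underside.
- jar_b_mouth (a point): Centre of the rim of jar_b.
- lid_a: Bystander: black screw lid, 62 mm dia., 14 mm high, lying on the deck beside the lane (+y side). Origin: centre of its underside.
- lid_b: Bystander: the same, on the -y side of the lane.
- full_jar: Bystander: a filled amber jar with black lid and paper label, 66 mm dia., 83 mm high, on the bench beyond the filler. Origin: centre of its underside.
- media_bottle: Bystander: round glass bottle with screw cap, 86 mm dia., 173 mm high, on the bench to the left. Origin: centre of its underside.
- tip_box: Bystander: pipette-tip box, 120 x 86 x 76 mm, beyond the filler. Origin: centre of its underside.
- tape_dispenser: Bystander: black tape dispenser, 130 x 58 x 92 mm. Origin: centre of its underside.
- tube_rack: Bystander: white rack with capped tubes, 200 x 72 x 104 mm. Origin: centre of its underside.
- pipette: Bystander: pipette lying on the bench, 265 mm long, 26 mm thick. Origin: middle, at the bench.

How it is judged:
By the outcome, as a careful person would: the job done as asked, in the order asked, and still so for the second after the job is handed in, with the robot touching nothing.
It also fails if it takes over 66 s, if anything falls off the work surface, if the arm or the gripper's body presses on something with over 40 N, if the wrist force passes 120 N, or if a joint passes its speed limit or range.

## Working session

There is one attempt and no reset: what is moved stays moved. The work goes in short steps, Python scripts to look and compute and a tool call to move; the robot and the scene stay as the last step left them, time stands still between calls to the robot, and variables do not carry over. Pictures are saved under pics/ and viewed, at most 13 in all, crops included, and the job is handed in when it is done.

Besides the shell and the picture viewer there is one more tool, called as a command line: name --argument value ..., lists and objects as JSON in quotes. apply_moves: Moves the arm, as the interface text tells. Its arguments: {"type":"object","properties":{"steps":{"type":"array"},"grip_force":{"type":"number"}},"required":["steps"]}

```bash
mkdir -p pics; cat > h.py <<'E'
import numpy as np,cv2
from plant import robot,eyes
from scipy.spatial.transform import Rotation as Ro
def ray(cam,px):
    c=eyes.calibration(cam);K=np.array(c["K"]);R=np.array(c["R"]);t=np.array(c["t"])
    d=np.array([(px[0]-K[0,2])/K[0,0],(px[1]-K[1,2])/K[1,1]]);u=d.copy()
    for _ in range(20): u=d/(1+c["k1"]*(u@u))
    return -R.T@t, R.T@np.array([u[0],u[1],1.])
def onz(cam,px,z):
    o,d=ray(cam,px); return o+d*(z-o[2])/d[2]
def proj(cam,X):
    c=eyes.calibration(cam);K=np.array(c["K"]);p=np.array(c["R"])@np.array(X)+np.array(c["t"])
    u=p[:2]/p[2];u=u*(1+c["k1"]*(u@u));return K[:2,:2]@u+K[:2,2]
def tri(a,b):
    (o1,d1),(o2,d2)=a,b
    A=np.stack([d1,-d2],1);s=np.linalg.lstsq(A,o2-o1,rcond=None)[0]
    p,q=o1+d1*s[0],o2+d2*s[1];return (p+q)/2,np.linalg.norm(p-q)
def snap(cam,name):
    im=eyes.read_camera(cam);cv2.imwrite("pics/"+name,im[:,:,::-1]);return im
E
python3 - <<'E'
from h import *
np.set_printoptions(precision=4,suppress=True)
print(robot.read_state(),robot.grip_point_offset)
a=snap("side","s0.png");b=snap("top","t0.png")
cv2.imwrite("pics/st0.png",cv2.resize(np.vstack([a,b])[:,:,::-1],(512,768))[:,:,::-1][:,:,::-1]) 
things="filler lane_mouth lane_end handle nozzle_1 nozzle_2 paddle jar_a_mouth jar_a lid_a full_jar".split()
for cam in("side","top"):
    c=eyes.calibration(cam);print(cam,-np.array(c["R"]).T@c["t"])
    for n in things:
        print(cam,n,[(np.round(d["xy"],1).tolist(),round(d["conf"],2)) for d in eyes.place_of(cam,n)[:4]])
E
```

```text
{'t': 0.0, 'q': array([ 1.1756,  0.1312,  1.4893, -0.    ,  1.523 , -0.0854]), 'dq': array([-0.001 ,  0.0008, -0.0002, -0.001 , -0.0011, -0.0011]), 'joint_torque': array([ -0.0009, -55.9825, -49.1772,   0.0767,   0.0349,  -0.0003]), 'tool_pos': array([0.1827, 0.5709, 0.2176]), 'orientation': array([-0.4846, -3.1036,  0.0028]), 'force': array([0.0345, 0.4584, 0.2596]), 'wrist_torque': array([-0.0309, -0.0102,  0.0359]), 'gripper_force': 0.0, 'opening': 0.09302438892907702} 0.0188
side [ 0.3951 -0.6355  0.8372]
side filler [([274.3, 252.5], 0.64), ([254.9, 160.1], 0.2)]
side lane_mouth [([278.7, 283.2], 0.97), ([275.4, 227.9], 0.55)]
side lane_end [([277.1, 222.7], 0.85)]
side handle [([278.1, 198.3], 0.65)]
side nozzle_1 [([274.2, 225.6], 0.71)]
side nozzle_2 [([274.2, 225.6], 0.71)]
side paddle [([252.4, 161.2], 0.59), ([372.1, 348.7], 0.49), ([249.3, 295.9], 0.41)]
side jar_a_mouth [([250.6, 299.5], 0.74), ([247.6, 245.6], 0.29)]
side jar_a [([302.3, 321.3], 0.74), ([249.2, 318.7], 0.64)]
side lid_a [([308.2, 242.6], 0.62), ([303.5, 308.2], 0.6), ([247.3, 246.7], 0.58)]
side full_jar [([350.0, 280.3], 0.94), ([300.7, 325.3], 0.54)]
top [0.4373 0.0968 1.4719]
top filler [([284.9, 182.4], 0.95), ([224.8, 166.0], 0.2)]
top lane_mouth [([323.5, 195.0], 0.81)]
top lane_end [([257.2, 176.4], 0.73), ([289.2, 186.0], 0.59), ([354.8, 222.4], 0.16)]
top handle [([284.6, 174.7], 0.59), ([258.5, 176.0], 0.21)]
top nozzle_1 []
top nozzle_2 []
top paddle [([225.5, 166.4], 0.77), ([384.2, 134.6], 0.66)]
top jar_a_mouth [([356.0, 222.5], 0.88)]
top jar_a [([365.3, 180.8], 0.93), ([347.8, 220.0], 0.84)]
top lid_a [([287.7, 150.6], 0.76), ([274.7, 212.0], 0.69), ([225.4, 163.9], 0.54)]
top full_jar [([330.0, 123.0], 0.77), ([135.3, 181.7], 0.38)]
```

```bash
ls pics
```

```text
s0.png
st0.png
t0.png
```

View pics/s0.png

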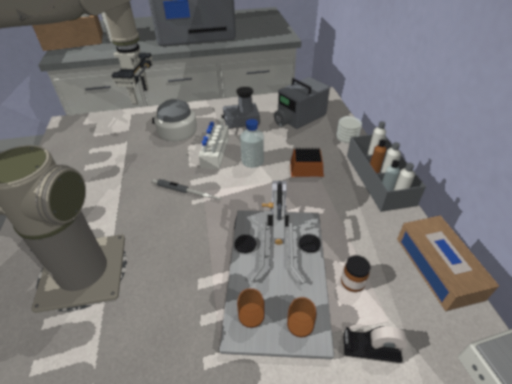

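View pics/t0.png

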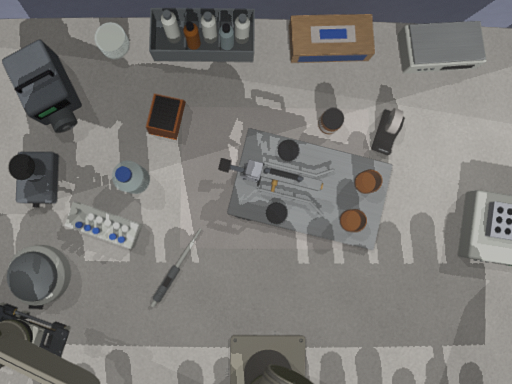

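The side view shows the filler deck at about (280,280), with the jars on it at about (251,308) and (302,316). In the top view the lane runs from the right, where the jars stand at (353,221) and (368,181), to the column and paddle on the left at (225,166). The lids are at (288,150) and (276,212).

```bash
cat > fit.py <<'E'
from h import *
from scipy.optimize import least_squares
np.set_printoptions(precision=4,suppress=True)
obs=[("top",(249.5,130),(.15,-.13,.03)),("top",(391,164.5),(-.29,-.13,.03)),("top",(378,247),(-.29,.13,.03)),("top",(228.5,211),(.15,.13,.03)),
("top",(284.9,182.4),(0,0,0)),("top",(323.5,195),(-.115,0,.03)),("top",(257.2,176.4),(.08,0,.03)),("top",(225.5,166.4),(.186,0,.085)),
("side",(274.3,252.5),(0,0,0)),("side",(278.7,283.2),(-.115,0,.03)),("side",(277.1,222.7),(.08,0,.03)),
("side",(220,354),(-.29,.13,.03)),("side",(332.5,357),(-.29,-.13,.03))]
def W(p,f): c,s=np.cos(p[2]),np.sin(p[2]);return np.array([p[0]+c*f[0]-s*f[1],p[1]+s*f[0]+c*f[1],f[2]])
r=lambda p:np.concatenate([proj(c,W(p,f))-x for c,x,f in obs])
if __name__=="__main__":
    # left in the top picture is world +y, so lane +x ~ +y
    s=least_squares(r,[.4,0,1.5],loss="soft_l1");p=s.x;print(p);print(r(p).reshape(-1,2))
    F=lambda X:(np.array([[np.cos(p[2]),np.sin(p[2])],[-np.sin(p[2]),np.cos(p[2])]])@(np.array(X)[:2]-p[:2]))
    print("handle top z.208",F(onz("top",(284.6,174.7),.208)),"z.217",F(onz("top",(284.6,174.7),.217)))
    h,e=tri(ray("top",(284.6,174.7)),ray("side",(278.1,198.3)));print("handle tri",h,F(h),e)
    for cam in("top","side"):
        for n in("jar_a_mouth","jar_a","lid_a","full_jar","paddle"):
            for d in eyes.search_frame(cam,n)[:3]:print(cam,n,np.round(d["rect"],1),round(d["conf"],2))
    for n,px,z in(("mouthB",(356,222.5),.11),("mouth?",(372,181.5),.11),("jar",(365.3,180.8),.03),("jar",(347.8,220),.03),("lid",(287.7,150.6),.03),("lid",(274.7,212),.03)):
        X=onz("top",px,z);print(n,X,F(X))
    for n,px in(("j",(302.3,321.3)),("j",(249.2,318.7))):X=onz("side",px,.03);print("side",n,X,F(X))
    T=cv2.imread("pics/t0.png")[120:260,200:400];S=cv2.imread("pics/s0.png")[170:365,200:350]
    T=cv2.resize(T,(800,560),interpolation=cv2.INTER_CUBIC);cv2.imwrite("pics/tc.png",T)
    cv2.imwrite("pics/sc.png",cv2.resize(S,(450,585),interpolation=cv2.INTER_CUBIC))
E
python3 fit.py
```

```text
[ 0.5495 -0.0523  1.3513]
[[-2.1228 -2.3094]
 [ 1.9098 -2.2191]
 [-3.4416  1.9153]
 [-1.6252  3.5774]
 [ 1.6243  1.0155]
 [ 2.5287 -3.3192]
 [ 3.5159 -0.0621]
 [-0.8229 -0.4929]
 [ 1.3464  2.2425]
 [-2.5951  1.0241]
 [-1.299   4.2641]
 [-0.9243 -3.0422]
 [ 2.0791 -2.0966]]
handle top z.208 [ 0.0268 -0.0005] z.217 [0.0275 0.0005]
handle tri [ 0.5562 -0.0265  0.206 ] [ 0.0267 -0.0009] 0.00038316320447636016
top jar_a_mouth [338.3 208.9  28.3  23.3] 0.64
top jar_a [353.8 168.2  27.6  24.7] 0.85
top jar_a [337.7 206.4  28.4  24.1] 0.79
top lid_a [265.3 201.6  21.8  23.1] 0.84
top lid_a [277.1 142.8  22.8  15.9] 0.65
top full_jar [319.8 107.6  25.6  26.7] 0.67
top paddle [218.3 156.5  28.2  17.7] 0.79
side jar_a_mouth [237.2 284.5  25.8  44.4] 0.63
side jar_a [287.4 296.8  26.7  36.6] 0.62
side jar_a [233.7 290.1  29.3  38.4] 0.55
side lid_a [299.3 232.6  22.4  21.7] 0.77
side lid_a [235.3 234.3  23.1  20.6] 0.72
side full_jar [340.5 254.   31.6  37.9] 0.77
side full_jar [220.4 180.2 115.5 177.8] 0.74
side paddle [261.4 184.5  25.8  60. ] 0.65
side paddle [287.4 297.9  29.9  38.6] 0.58
mouthB [ 0.4359 -0.2331  0.11  ] [-0.2011  0.0716]
mouth? [ 0.5492 -0.2784  0.11  ] [-0.2207 -0.0489]
jar [ 0.5576 -0.2805  0.03  ] [-0.221  -0.0575]
jar [ 0.4429 -0.2283  0.03  ] [-0.195   0.0658]
lid [ 0.6432 -0.0524  0.03  ] [ 0.0203 -0.0914]
lid [ 0.4642 -0.0155  0.03  ] [0.0174 0.0914]
side j [ 0.5639 -0.2746  0.03  ] [-0.2138 -0.0624]
side j [ 0.4396 -0.2443  0.03  ] [-0.2113  0.0655]
```

View pics/tc.png

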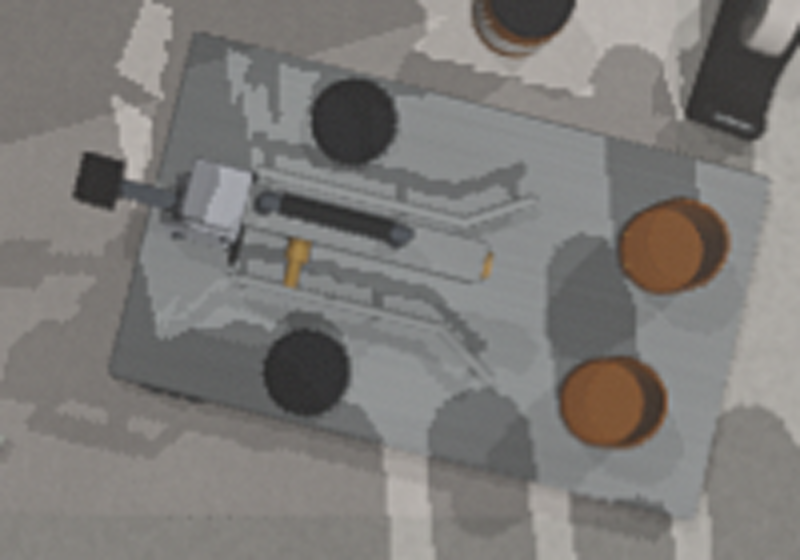

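The top crop shows the deck corners at crop (192,32), (768,178), (690,518) and (112,375), the paddle at (99,180) and the handle grip at (345,219). I'd misread one of the deck corners, so I'm refitting.

```bash
python3 - <<'E'
import re
s=open("fit.py").read()
for a,b in(("(249.5,130)","(247.6,127.6)"),("(391,164.5)","(391.6,164.1)"),("(378,247)","(372.1,249.1)"),("(228.5,211)","(227.6,213.4)"),("(225.5,166.4)","(224.6,165.5)")): s=s.replace(a,b)
s=s.replace('"side",(220,354)','"side",(221,352)')
open("fit.py","w").write(s)
E
python3 fit.py | grep -v -e "^top" -e "^side [a-z]*_"
python3 - <<'E'
from h import *
# ellipses of jar rims in top crop: full-jar outline centres by colour
im=cv2.imread("pics/t0.png");hsv=cv2.cvtColor(im,cv2.COLOR_BGR2HSV)
m=cv2.inRange(hsv,(3,110,40),(20,255,255));n,l,st,ce=cv2.connectedComponentsWithStats(m)
print([(st[i].tolist(),ce[i].round(1).tolist()) for i in range(1,n) if st[i,4]>200])
st=robot.read_state();print(Ro.from_rotvec(st["orientation"]).as_matrix().round(3))
E
```

```text
[ 0.55   -0.0494  1.3413]
[[-0.6758 -0.4596]
 [ 0.5529 -0.9275]
 [ 0.8198  0.5356]
 [-2.0601  0.4025]
 [ 0.635   0.8565]
 [ 1.4386 -3.0967]
 [ 2.5675 -0.4918]
 [-0.8178 -0.4058]
 [ 1.2699  1.4031]
 [-3.1203  0.0071]
 [-1.1086  3.5168]
 [-3.067  -3.0079]
 [ 0.5873 -2.9128]]
handle top z.208 [ 0.0239 -0.0005] z.217 [0.0245 0.0006]
handle tri [ 0.5562 -0.0265  0.206 ] [ 0.0237 -0.0009] 0.00038316320447636016
side paddle [261.4 184.5  25.8  60. ] 0.65
side paddle [287.4 297.9  29.9  38.6] 0.58
mouthB [ 0.4359 -0.2331  0.11  ] [-0.2048  0.0693]
mouth? [ 0.5492 -0.2784  0.11  ] [-0.2232 -0.0513]
jar [ 0.5576 -0.2805  0.03  ] [-0.2233 -0.06  ]
jar [ 0.4429 -0.2283  0.03  ] [-0.1986  0.0636]
lid [ 0.6432 -0.0524  0.03  ] [ 0.0183 -0.0914]
lid [ 0.4642 -0.0155  0.03  ] [0.0135 0.0913]
side j [ 0.5639 -0.2746  0.03  ] [-0.2161 -0.0648]
side j [ 0.4396 -0.2443  0.03  ] [-0.2149  0.0632]
[([184, 24, 16, 26, 277], [192.2, 37.3]), ([146, 94, 39, 46, 515], [166.4, 121.3]), ([355, 170, 25, 23, 366], [365.7, 181.3]), ([340, 210, 26, 21, 373], [351.0, 219.9])]
[[-0.952  0.305  0.   ]
 [ 0.305  0.952  0.   ]
 [-0.     0.    -1.   ]]
```

View pics/sc.png

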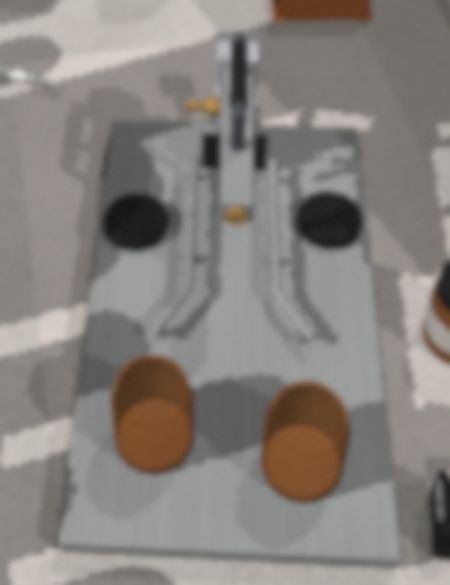

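The side crop shows both jars upright (mouths at crop (153,380) and (307,410)) and the nozzle bar over the lane. The pose fit agrees with the sizes given: the handle is on the centre line at z≈0.206, so the rail is down, and the lids lie at y = ±91 mm.

```bash
cat >> h.py <<'E'
P=np.array([.550,-.0494,1.3413])
U=np.array([np.cos(P[2]),np.sin(P[2]),0]);V=np.array([-U[1],U[0],0])
def toF(X): d=np.array([X[0]-P[0],X[1]-P[1],0]);return np.array([d@U,d@V,X[2]])
def toW(f): return np.array([P[0],P[1],0])+f[0]*U+f[1]*V+np.array([0,0,f[2]])
def G(f,lean=0.,spin=0.):
    "shift (30 mm units) and turn (6 deg units) in the present tool axes to filler point f; tool x along lane, lean deg"
    s=robot.read_state();R=Ro.from_rotvec(s["orientation"])
    T=Ro.from_matrix(np.stack([U,-V,[0,0,-1]],1))*Ro.from_euler("z",spin,degrees=True)*Ro.from_euler("y",lean,degrees=True)
    print("t%.2f"%s["t"],"F now",toF(s["tool_pos"]).round(4),"F",s["force"].round(1),"open %.3f gf %.1f"%(s["opening"],s["gripper_force"]),"q",s["q"].round(2))
    print(" shift now-axes",(R.inv().apply(toW(f)-s["tool_pos"])/.03).round(2)," turn",(np.degrees((R.inv()*T).as_rotvec())/6).round(2)," shift in target axes",(T.inv().apply(toW(f)-s["tool_pos"])/.03).round(2))
E
python3 -c "
from h import *
G([.024,0,.29])"
```

```text
t2.20 F now [0.5211 0.4987 0.2187] F [-0.6 -0.3  0.1] open 0.093 gf 0.0 q [ 1.18  0.13  1.49 -0.    1.52 -0.09]
 shift now-axes [-17.9  -15.18  -2.38]  turn [ 0.    0.   14.23]  shift in target axes [-16.57  16.62  -2.38]
```

apply_moves --steps '[-0.75,-0.63,-0.2,0,0,0,100,-0.75,-0.63,-0.2,0,0,0,100,-0.75,-0.63,-0.2,0,0,0,100,-0.75,-0.63,-0.2,0,0,0,100,-0.75,-0.63,-0.2,0,0,0,100,-0.75,-0.63,-0.2,0,0,0,100,-0.75,-0.63,-0.2,0,0,0,100,-0.75,-0.63,-0.2,0,0,0,100,-0.75,-0.63,-0.2,0,0,0,100,-0.75,-0.63,-0.2,0,0,0,100,-0.75,-0.63,-0.2,0,0,0,100,-0.75,-0.63,-0.2,0,0,0,100]'

```text
t: 3.2
tool_pos: [0.3714, 0.2719, 0.2912]
orientation: [0.484, 3.104, 0.001]
force: [0.9, 0.5, 0.1]
opening: 0.0931
gripper_force: 0.0
```

apply_moves --steps '[-0.75,-0.63,0,0,0,0,100,-0.75,-0.63,0,0,0,0,100,-0.75,-0.63,0,0,0,0,100,-0.75,-0.63,0,0,0,0,100,-0.75,-0.63,0,0,0,0,100,-0.75,-0.63,0,0,0,0,100,-0.75,-0.63,0,0,0,0,100,-0.75,-0.63,0,0,0,0,100,-0.75,-0.63,0,0,0,0,100,-0.75,-0.63,0,0,0,0,100,-0.75,-0.63,0,0,0,0,100,-0.75,-0.63,0,0,0,0,100]'

```text
t: 4.2
tool_pos: [0.5595, -0.0266, 0.2907]
orientation: [0.485, 3.104, 0.0]
force: [-0.6, 0.6, 0.4]
opening: 0.0929
gripper_force: 0.0
```

apply_moves --steps '[0,0,0,0,0,1,100,0,0,0,0,0,1,100,0,0,0,0,0,1,100,0,0,0,0,0,1,100,0,0,0,0,0,1,100,0,0,0,0,0,1,100,0,0,0,0,0,1,100,0,0,0,0,0,1,100,0,0,0,0,0,1,100,0,0,0,0,0,1,100,0,0,0,0,0,1,100,0,0,0,0,0,1,100]'

```text
t: 5.2
tool_pos: [0.5589, -0.0252, 0.2907]
orientation: [2.222, 2.22, 0.0]
force: [-0.1, -0.5, -1.0]
opening: 0.0932
gripper_force: 0.0
```

apply_moves --steps '[0,0,0,0,0,1,100,0,0,0,0,0,1,100,0,0,0,0,0,0.23,100]'

```text
t: 5.45
tool_pos: [0.5589, -0.0252, 0.2907]
orientation: [2.466, 1.947, 0.0]
force: [-0.7, -0.6, 0.2]
opening: 0.093
gripper_force: 0.0
```

```bash
python3 - <<'E'
from h import *
G([.024,0,.189])
im=snap("wrist","w1.png")
for n in("handle","nozzle_bar","jar_a_mouth","jar_a","paddle","lane_mouth"):
    for d in eyes.place_of("wrist",n)[:2]:
        print(n,np.round(d["xy"],1),round(d["conf"],2),[ toF(onz("wrist",d["xy"],z)).round(4) for z in ((.208,) if n=="handle" else (.11,) if "mouth" in n else (.03,.085))])
E
```

```text
t5.45 F now [ 0.0256 -0.0032  0.2907] F [-0.7 -0.6  0.2] open 0.093 gf 0.0 q [-0.14  0.    1.49 -0.    1.65  0.1 ]
 shift now-axes [-0.05 -0.11  3.39]  turn [ 0.   -0.   -0.05]  shift in target axes [-0.05 -0.11  3.39]
handle [256.5 201.1] 0.89 [array([ 0.0243, -0.0017,  0.208 ])]
handle [216.8 323.4] 0.21 [array([-0.1182,  0.0422,  0.208 ])]
nozzle_bar [286.8 296.2] 0.48 [array([-0.2146, -0.0583,  0.03  ]), array([-0.1738, -0.051 ,  0.085 ])]
jar_a_mouth [216.3 321.3] 0.8 [array([-0.2009,  0.06  ,  0.11  ])]
jar_a_mouth [223.4 289.3] 0.71 [array([-0.1436,  0.0473,  0.11  ])]
jar_a [289.2 299.2] 0.92 [array([-0.221 , -0.0628,  0.03  ]), array([-0.1795, -0.055 ,  0.085 ])]
jar_a [225.2 292.2] 0.59 [array([-0.2063,  0.0556,  0.03  ]), array([-0.1666,  0.0482,  0.085 ])]
paddle [259.1  49.5] 0.85 [array([ 0.197 , -0.0048,  0.03  ]), array([ 0.1846, -0.0045,  0.085 ])]
lane_mouth [257.4 249.6] 0.56 [array([-0.0782, -0.003 ,  0.11  ])]
```

View pics/w1.png

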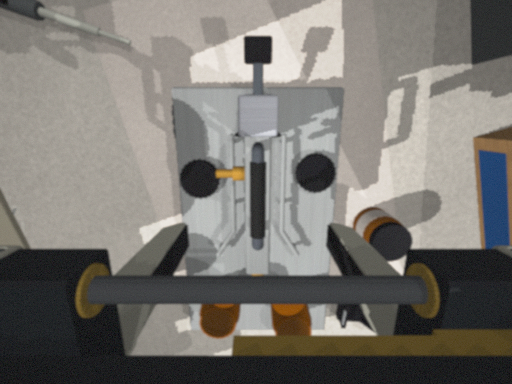

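The wrist view shows the handle centred at about (257,200) and the lane parallel to the image columns, so the tool is aligned. I'll descend and pinch the handle.

apply_moves --steps '[-0.05,-0.05,0.68,0,0,0,100,0,0,0.68,0,0,0,100,0,0,0.68,0,0,0,100,0,0,0.68,0,0,0,60,0,0,0.67,0,0,0,40,0,0,0,0,0,0,0,0,0,0,0,0,0,0,0,0,0,0,0,0,0,0,0,0,0,0,0,0,0,0,0,0,0,0,0]' --grip_force 40

```text
t: 6.63
tool_pos: [0.5581, -0.0265, 0.1908]
orientation: [2.459, 1.952, 0.003]
force: [0.5, -0.2, -0.3]
opening: 0.0511
gripper_force: 0.0
```

apply_moves --steps '[0,0,0,0,0,0,0,0,0,0,0,0,0,0,0,0,0,0,0,0,0,0,0,0,0,0,0,0,0,0,0,0,0,0,0,0,0,0,0,0,0,0,0,0,0,0,0,0,0,0,0,0,0,0,0,0,0,0,0,0,0,0,0]'

```text
t: 7.38
tool_pos: [0.5589, -0.0267, 0.1891]
orientation: [2.459, 1.951, 0.004]
force: [10.7, -1.5, -4.3]
opening: 0.0141
gripper_force: 40.0
```

apply_moves --steps '[0,0.05,-0.1,0,0,0,0,0,0,-0.23,0,0,0,0,0,0,-0.23,0,0,0,0,0,0,-0.23,0,0,0,0,0,0,-0.23,0,0,0,0,0,0,-0.23,0,0,0,0,0,0,-0.23,0,0,0,0,0,0,-0.23,0,0,0,0,0,0,-0.15,0,0,0,0,0,0,0,0,0,0,0,0,0,0,0,0,0,0]'

```text
t: 8.3
tool_pos: [0.5587, -0.0268, 0.241]
orientation: [-2.46, -1.952, 0.002]
force: [13.2, -1.4, -20.7]
opening: 0.0137
gripper_force: 40.0
```

```bash
python3 -c "
from h import *
G([.024,0,.240])"
```

```text
t8.30 F now [ 0.024  -0.0033  0.241 ] F [ 13.2  -1.4 -20.7] open 0.014 gf 40.0 q [-0.14  0.01  1.57 -0.    1.56  0.09]
 shift now-axes [ 0.   -0.11  0.03]  turn [-0.02  0.    0.  ]  shift in target axes [ 0.   -0.11  0.03]
```

apply_moves --steps '[0,0.05,0.1,0,0,0,0,0,0,0.1,0,0,0,0,0,0,0.05,0,0,0,0,0,0,0,0,0,0,0]'

```text
t: 8.63
tool_pos: [0.5589, -0.0269, 0.2393]
orientation: [-2.46, -1.952, 0.002]
force: [-12.6, 1.0, 12.8]
opening: 0.0141
gripper_force: 40.0
```

The rail hangs at about 0.049. I'll release the handle, rise, and move over the jars.

apply_moves --steps '[0,0,-0.03,0,0,0,100,0,0,0,0,0,0,100,0,0,0,0,0,0,100,0,0,0,0,0,0,100,0,0,0,0,0,0,100,0,0,0,0,0,0,100,0,0,-0.3,0,0,0,100,0,0,-0.8,0,0,0,100,0,0,-0.9,0,0,0,100,-0.3,0,-0.8,0,0,0,100,-0.9,0,0,0,0,0,100,-0.9,0,0,0,0,0,100]'

```text
t: 9.63
tool_pos: [0.5467, -0.0885, 0.3255]
orientation: [2.456, 1.953, 0.005]
force: [-0.5, -0.1, -0.7]
opening: 0.0892
gripper_force: 0.0
```

apply_moves --steps '[-0.95,0,0,0,0,0,100,-0.95,0,0,0,0,0,100,-0.95,0,0.2,0,0,0,100,-0.95,0,0.3,0,0,0,100,-0.9,0,0.4,0,0,0,100,-0.8,0,0.3,0,0,0,100,0,0,0,0,0,0,100]'

```text
t: 10.22
tool_pos: [0.5062, -0.2525, 0.2841]
orientation: [-2.463, -1.947, 0.004]
force: [-0.3, 0.5, -0.7]
opening: 0.093
gripper_force: 0.0
```

```bash
python3 - <<'E'
from h import *
G([-.205,.063,.2])
im=snap("wrist","w2.png")
for n,z in(("jar_a_mouth",.11),("jar_a",.03),("lane_mouth",.03),("lid_a",.03),("handle",.257),("nozzle_2",.145)):
    for d in eyes.place_of("wrist",n)[:3]: print(n,np.round(d["xy"],1),round(d["conf"],2),toF(onz("wrist",d["xy"],z)).round(4))
b=snap("side","s2.png")
for n in ("handle",):
    d=eyes.place_of("side",n)[0];eyes.read_camera("top");e=eyes.place_of("top",n)[0]
    X,er=tri(ray("side",d["xy"]),ray("top",e["xy"]));print("handle",d["conf"],e["conf"],toF(X),er)
E
```

```text
t10.22 F now [-0.2077 -0.0035  0.2841] F [-0.3  0.5 -0.7] open 0.093 gf 0.0 q [-0.55  0.02  1.48 -0.    1.64 -0.32]
 shift now-axes [ 0.08 -2.21  2.81]  turn [-0.03  0.01 -0.03]  shift in target axes [ 0.09 -2.22  2.8 ]
jar_a_mouth [210.2 175.3] 0.63 [-0.1994  0.0574  0.11  ]
jar_a [291.9 179.5] 0.81 [-0.2221 -0.0604  0.03  ]
jar_a [259.9 105.9] 0.69 [-0.1093 -0.0084  0.03  ]
jar_a [220.  167.3] 0.62 [-0.2022  0.0549  0.03  ]
lane_mouth [256.1 106.6] 0.78 [-0.1099 -0.003   0.03  ]
lid_a [190.3  12.3] 0.91 [0.0135 0.0874 0.03  ]
lid_a [327.8   2.4] 0.78 [ 0.0257 -0.101   0.03  ]
lid_a [218.9 165.1] 0.35 [-0.1983  0.056   0.03  ]
handle [259.2 107.6] 0.71 [-0.12   -0.0057  0.257 ]Traceback (most recent call last):
  File "<stdin>", line 8, in <module>
IndexError: list index out of range
```

View pics/w2.png

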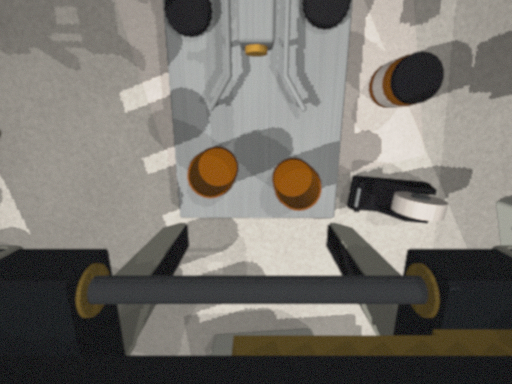

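The wrist view shows the left jar's rim centred at about (213,172), the right jar's at about (297,185), and the lane mouth straight ahead.

```bash
python3 - <<'E'
from h import *
for px in((213,172),(210.2,175.3),(297,185)): print(toF(onz("wrist",px,.11)).round(4))
for px in((218.5,166),(294,180)): print(toF(onz("wrist",px,.035)).round(4))
for px in((165,0),(350,0),(182,217),(335,217),(211,107),(303,107)): print("edge",toF(onz("wrist",px,.03 if px[1]!=107 else .05)).round(4))
c=eyes.calibration("wrist");print(c["K"],c["k1"],toF(-np.array(c["R"]).T@c["t"]))
G([-.205,.06,.064],20)
E
```

```text
[-0.194   0.0528  0.11  ]
[-0.1983  0.0566  0.11  ]
[-0.2112 -0.0569  0.11  ]
[-0.1989  0.0562  0.035 ]
[-0.2212 -0.0634  0.035 ]
edge [0.0277 0.1211 0.03  ]
edge [ 0.0283 -0.1305  0.03  ]
edge [-0.2861  0.1213  0.03  ]
edge [-0.2858 -0.1355  0.03  ]
edge [-0.1113  0.0615  0.05  ]
edge [-0.1111 -0.07    0.05  ]
[[267.47062231   0.         257.16305357]
 [  0.         267.47062231 194.43300749]
 [  0.           0.           1.        ]] 0.0010727908126295215 [-0.12792989 -0.00377787  0.45188882]
t10.67 F now [-0.203  -0.0051  0.2868] F [0.1 0.1 0. ] open 0.093 gf 0.0 q [-0.54  0.02  1.48  0.    1.64 -0.32]
 shift now-axes [-0.06 -2.17  7.42]  turn [0.01 3.34 0.02]  shift in target axes [-2.6  -2.17  6.96]
```

```bash
sed -i 's/^P=.*/P=np.array([.5544,-.0504,1.3413])/' h.py; python3 -c "
from h import *
G([-.1916,.0605,.064],20)"
```

```text
t10.67 F now [-0.2031 -0.0005  0.2868] F [0.1 0.1 0. ] open 0.093 gf 0.0 q [-0.54  0.02  1.48  0.    1.64 -0.32]
 shift now-axes [ 0.39 -2.04  7.42]  turn [0.01 3.34 0.02]  shift in target axes [-2.18 -2.03  7.11]
```

apply_moves --steps '[0,0,0,0,0.83,0,100,0,0,0,0,0.83,0,100,0,0,0,0,0.84,0,100,0,0,0,0,0.84,0,100,-0.55,-0.51,0.75,0,0,0,100,-0.55,-0.51,0.75,0,0,0,100,-0.54,-0.51,0.8,0,0,0,100,-0.54,-0.5,0.8,0,0,0,100,0,0,0.9,0,0,0,100,0,0,0.9,0,0,0,100,0,0,0,0,0,0,100]'

```text
t: 11.58
tool_pos: [0.444, -0.2423, 0.1206]
orientation: [-2.263, -1.795, -0.399]
force: [-0.8, 1.3, -0.5]
opening: 0.093
gripper_force: 0.0
```

```bash
python3 - <<'E'
from h import *
G([-.1916,.0605,.064],20)
for cam in ("wrist","top"):
    eyes.read_camera(cam)
    for d in eyes.place_of(cam,"jar_a_mouth")[:3]: print(cam,np.round(d["xy"],1),round(d["conf"],2),toF(onz(cam,d["xy"],.11)).round(4))
    for d in eyes.place_of(cam,"jar_a")[:3]: print(cam,np.round(d["xy"],1),round(d["conf"],2),toF(onz(cam,d["xy"],.03)).round(4))
E
```

```text
t11.58 F now [-0.212   0.0639  0.1206] F [-0.8  1.3 -0.5] open 0.093 gf 0.0 q [-0.82  0.11  1.74  0.29  1.51 -0.64]
 shift now-axes [-0.02  0.13  2.  ]  turn [-0.07 -0.05 -0.01]  shift in target axes [-0.01  0.11  2.  ]
wrist [258.  220.2] 0.72 [-0.2046  0.0613  0.11  ]
wrist [375.7 236.3] 0.76 [-0.2236 -0.0615  0.03  ]
wrist [403.   14.2] 0.24 [ 0.0181 -0.0991  0.03  ]
top [355.9 221.8] 0.7 [-0.2041  0.0721  0.11  ]
top [349.3 219.6] 0.86 [-0.2027  0.066   0.03  ]
top [364.9 181.2] 0.84 [-0.2225 -0.054   0.03  ]
```

apply_moves --steps '[-0.1,0.1,0.68,0,0,0,100,0,0,0.68,0,0,0,100,0,0,0.6,0,0,0,60,0,0,0,0,0,0,60,0,0,0,0,0,0,60,0,0,0,0,0,0,60,0,0,0,0,0,0,60,0,0,0,0,0,0,60,0,0,0,0,0,0,60,0,0,0,0,0,0,60]' --grip_force 10

```text
t: 12.72
tool_pos: [0.4541, -0.2307, 0.0709]
orientation: [-2.271, -1.803, -0.402]
force: [-1.8, 0.1, 5.6]
opening: 0.0669
gripper_force: 9.9
```

```bash
python3 - <<'E'
from h import *
G([-.078,0,.066],20)
E
```

```text
t12.72 F now [-0.1984  0.0567  0.0709] F [-1.8  0.1  5.6] open 0.067 gf 9.9 q [-0.79  0.16  1.78  0.3   1.4  -0.64]
 shift now-axes [3.72 1.89 1.53]  turn [0.02 0.   0.01]  shift in target axes [3.72 1.89 1.52]
```

apply_moves --steps '[0.05,0,-0.13,0,0,0,60,0.47,0,0.17,0,0,0,60,0.47,0,0.17,0,0,0,60,0.19,0.47,0.07,0,0,0,60,0.19,0.47,0.07,0,0,0,60,0.19,0.48,0.07,0,0,0,60,0.19,0.47,0.07,0,0,0,60,0.47,0,0.17,0,0,0,60,0.47,0,0.17,0,0,0,60,0.47,0,0.17,0,0,0,60,0.47,0,0.17,0,0,0,60,0,0,0,0,0,0,60]'

```text
t: 13.72
tool_pos: [0.5341, -0.1274, 0.0735]
orientation: [-2.266, -1.802, -0.401]
force: [0.4, -0.1, -1.8]
opening: 0.067
gripper_force: 9.9
```

```bash
python3 - <<'E'
from h import *
G([-.083,0,.072],20)
s=snap("side","s3.png")
a=s[170:365,200:350];w=snap("wrist","w3.png")
cv2.imwrite("pics/c3.png",np.hstack([cv2.resize(a,(300,384)),cv2.resize(w,(500,384))])[:,:,::-1])
E
```

```text
t13.72 F now [-0.0796  0.0022  0.0735] F [ 0.4 -0.1 -1.8] open 0.067 gf 9.9 q [-0.56  0.18  1.75  0.34  1.34 -0.43]
 shift now-axes [-0.12  0.07  0.01]  turn [-0.02 -0.02  0.02]  shift in target axes [-0.12  0.07  0.01]
```

View pics/c3.png

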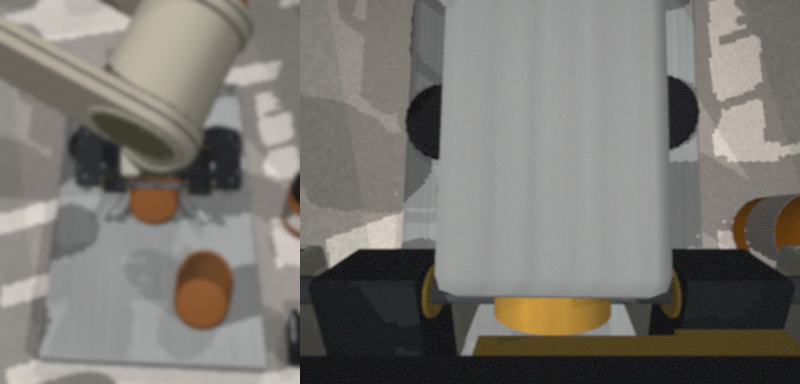

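The side crop shows the jar held between the flared rails at about (155,200), with the second jar at (203,290). The wrist camera is just above the bar's end, and the force reading shows no contact. I'll release and retreat along the tool axis.

apply_moves --steps '[0,0,0,0,0,0,100,0,0,0,0,0,0,100,0,0,0,0,0,0,100,0,0,0,0,0,0,100,0,0,0,0,0,0,100,0,0,-0.5,0,0,0,100,0,0,-0.9,0,0,0,100,0,0,-0.9,0,0,0,100,0,0,-0.9,0,0,0,100,0,0,-0.6,0,0,0,100,0,0,0,0,0,0,100]'

```text
t: 14.73
tool_pos: [0.5275, -0.172, 0.1855]
orientation: [-2.275, -1.805, -0.405]
force: [0.0, -1.5, 0.2]
opening: 0.093
gripper_force: 0.0
```

```bash
python3 - <<'E'
from h import *
G([-.2136,-.057,.15],20)
for cam in ("wrist","top"):
    eyes.read_camera(cam)
    for d in eyes.place_of(cam,"jar_a_mouth")[:3]: print(cam,np.round(d["xy"],1),round(d["conf"],2),toF(onz(cam,d["xy"],.11)).round(4))
    for d in eyes.place_of(cam,"jar_a")[:3]: print(cam,np.round(d["xy"],1),round(d["conf"],2),toF(onz(cam,d["xy"],.03)).round(4))
E
```

```text
t14.73 F now [-0.1246 -0.0015  0.1855] F [ 0.  -1.5  0.2] open 0.093 gf 0.0 q [-0.63  0.1   1.62  0.32  1.55 -0.43]
 shift now-axes [-3.2   1.85  0.12]  turn [0.07 0.02 0.01]  shift in target axes [-3.19  1.85  0.1 ]
wrist [251.2 193.5] 0.92 [-0.0893  0.0068  0.11  ]
wrist [182.1 122.4] 0.31 [-0.0206  0.0735  0.11  ]
wrist [301.1 303.6] 0.62 [-0.2151 -0.0506  0.03  ]
wrist [255.5 196. ] 0.57 [-0.0855  0.0043  0.03  ]
top [321.6 186.5] 0.88 [-0.0898  0.0002  0.11  ]
top [316.3 191.9] 0.86 [-0.0905  0.0105  0.03  ]
top [363.  182.3] 0.47 [-0.2177 -0.0495  0.03  ]
```

apply_moves --steps '[-0.78,0.45,0.02,0,0,0,100,-0.78,0.45,0.02,0,0,0,100,-0.78,0.44,0.02,0,0,0,100,-0.78,0.44,0.02,0,0,0,100,0,0,0,0,0,0,100]'

```text
t: 15.45
tool_pos: [0.5569, -0.2686, 0.142]
orientation: [-2.269, -1.795, -0.398]
force: [0.8, -1.1, 0.9]
opening: 0.0932
gripper_force: 0.0
```

```bash
python3 - <<'E'
from h import *
G([-.2116,-.054,.071],20)
for cam in ("wrist","top"):
    eyes.read_camera(cam)
    for d in eyes.place_of(cam,"jar_a_mouth")[:3]: print(cam,np.round(d["xy"],1),round(d["conf"],2),toF(onz(cam,d["xy"],.11)).round(4))
E
```

```text
t15.45 F now [-0.2119 -0.052   0.142 ] F [ 0.8 -1.1  0.9] open 0.093 gf 0.0 q [-0.72  0.35  1.41  0.31  1.55 -0.52]
 shift now-axes [-0.8   0.08  2.22]  turn [-0.03 -0.02 -0.03]  shift in target axes [-0.8   0.07  2.23]
wrist [192.4  80.1] 0.9 [-0.0835  0.0034  0.11  ]
wrist [210.9 141.5] 0.54 [-0.1357 -0.0127  0.11  ]
top [320.7 187.8] 0.75 [-0.0882  0.0043  0.11  ]
top [259.9 176.6] 0.66 [0.0812 0.0142 0.11  ]
```

apply_moves --steps '[-0.27,0.07,0.74,0,0,0,100,-0.27,0,0.74,0,0,0,100,-0.26,0,0.72,0,0,0,60,0,0,0,0,0,0,60,0,0,0,0,0,0,60,0,0,0,0,0,0,60,0,0,0,0,0,0,60,0,0,0,0,0,0,60,0,0,0,0,0,0,60]'

```text
t: 16.4
tool_pos: [0.5609, -0.2671, 0.0785]
orientation: [-2.271, -1.803, -0.403]
force: [-0.7, 2.4, 6.8]
opening: 0.0656
gripper_force: 10.2
```

```bash
python3 - <<'E'
from h import *
G([-.155,0,.073],20)
E
```

```text
t16.40 F now [-0.2096 -0.0557  0.0785] F [-0.7  2.4  6.8] open 0.066 gf 10.2 q [-0.71  0.41  1.46  0.31  1.44 -0.55]
 shift now-axes [ 1.65 -1.86  0.79]  turn [ 0.02 -0.    0.01]  shift in target axes [ 1.65 -1.86  0.79]
```

apply_moves --steps '[0.07,0,-0.19,0,0,0,60,0.42,-0.48,0.155,0,0,0,60,0.42,-0.48,0.155,0,0,0,60,0.42,-0.48,0.155,0,0,0,60,0.42,-0.47,0.155,0,0,0,60,0,0,0,0,0,0,60,0.37,0,0.13,0,0,0,60,0.37,0,0.13,0,0,0,60,0.37,0,0.13,0,0,0,60,0.37,0,0.13,0,0,0,60,0.37,0,0.13,0,0,0,60,0.37,0,0.13,0,0,0,60]'

```text
t: 17.4
tool_pos: [0.5328, -0.1314, 0.083]
orientation: [-2.269, -1.801, -0.401]
force: [0.1, -1.7, -1.0]
opening: 0.0651
gripper_force: 9.7
```

```bash
python3 - <<'E'
from h import *
G([-.085,0,.073],20)
E
```

```text
t17.40 F now [-0.0838  0.0026  0.083 ] F [ 0.1 -1.7 -1. ] open 0.065 gf 9.7 q [-0.56  0.17  1.74  0.34  1.36 -0.43]
 shift now-axes [-0.15  0.09  0.3 ]  turn [-0.   -0.01  0.01]  shift in target axes [-0.15  0.09  0.3 ]
```

apply_moves --steps '[-0.06,0,0.15,0,0,0,60,0,0,0,0,0,0,60,0,0,0,0,0,0,100,0,0,0,0,0,0,100,0,0,0,0,0,0,100,0,0,0,0,0,0,100,0,0,0,0,0,0,100,0,0,-0.5,0,0,0,100,0,0,-0.9,0,0,0,100,0,0,-0.9,0,0,0,100,0,0,-0.9,0,0,0,100,-0.3,0,-0.6,0,0,0,30]'

```text
t: 18.4
tool_pos: [0.5224, -0.1796, 0.1854]
orientation: [-2.271, -1.804, -0.403]
force: [1.0, 0.3, 1.0]
opening: 0.0895
gripper_force: 0.0
```

apply_moves --steps '[-0.9,0,0,0,0,0,30,-0.9,0,0,0,0.3,0,30,-0.5,0,0,0,0.9,0,30,0,0,0,0,1,0,30,0,0,0,0,1,0,30,0,0,0,0,1,0,30,0,0,0,0,0,0,30]'

```text
t: 18.98
tool_pos: [0.5043, -0.2428, 0.1535]
orientation: [-1.976, -1.557, -0.829]
force: [-0.8, 0.2, -2.2]
opening: 0.044
gripper_force: 0.0
```

```bash
python3 - <<'E'
from h import *
G([-.15,0,.071],45)
for cam in ("wrist","top"):
    eyes.read_camera(cam)
    for d in eyes.place_of(cam,"jar_a_mouth")[:4]: print(cam,np.round(d["xy"],1),round(d["conf"],2),toF(onz(cam,d["xy"],.11)).round(4))
    for d in eyes.place_of(cam,"jar_a")[:4]: print(cam,np.round(d["xy"],1),round(d["conf"],2),toF(onz(cam,d["xy"],.03)).round(4))
s=snap("side","s4.png");w=snap("wrist","w4.png")
cv2.imwrite("pics/c4.png",np.hstack([cv2.resize(s[170:365,200:350],(300,384)),cv2.resize(w,(500,384))])[:,:,::-1])
E
```

```text
t18.98 F now [-0.1988  0.005   0.1535] F [-0.8  0.2 -2.2] open 0.044 gf 0.0 q [-0.93  0.46  1.43  0.6   1.79 -0.72]
 shift now-axes [-0.84  0.18  3.08]  turn [-0.02 -0.14 -0.07]  shift in target axes [-0.8   0.17  3.09]
wrist [258.9 108.1] 0.8 [-0.0286  0.0022  0.11  ]
wrist [470.3 338.8] 0.67 [-0.2588 -0.1463  0.11  ]
wrist [407.2 198.2] 0.17 [-0.1454 -0.1333  0.11  ]
wrist [263.8 191.9] 0.62 [-0.0911 -0.005   0.03  ]
wrist [473.  336.8] 0.53 [-0.255 -0.208  0.03 ]
top [298.4 182.5] 0.79 [-0.0252  0.0047  0.11  ]
top [315.5 189. ] 0.91 [-0.0863  0.0029  0.03  ]
top [297.3 184.7] 0.69 [-0.0319  0.0034  0.03  ]
```

View pics/c4.png

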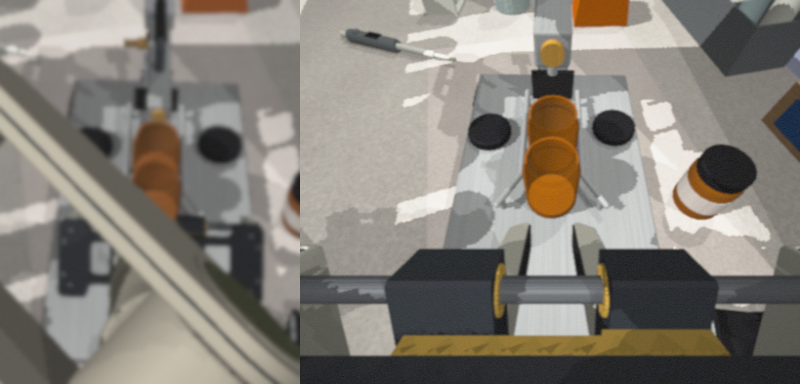

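Both jars stand in single file in the lane (wrist view: mouths at about (553,110) and (552,155)). I'll come in low behind them and push with the tool leaning.

apply_moves --steps '[-0.17,0.04,0.62,0,0,0,30,-0.17,0.04,0.62,0,0,0,30,-0.17,0.04,0.62,0,0,0,30,-0.16,0.04,0.62,0,0,0,30,-0.16,0,0.62,0,0,0,30,0,0,0,0,0,0,30,0,0,0,0,0,0,30]'

```text
t: 19.97
tool_pos: [0.5223, -0.1948, 0.0751]
orientation: [-1.978, -1.572, -0.824]
force: [0.2, -0.6, 0.2]
opening: 0.0279
gripper_force: 0.0
```

```bash
python3 - <<'E'
from h import *
G([-.056,0,.071],45)
E
```

```text
t19.97 F now [-0.1479 -0.0016  0.0751] F [ 0.2 -0.6  0.2] open 0.028 gf 0.0 q [-0.86  0.5   1.53  0.61  1.63 -0.76]
 shift now-axes [ 2.06 -0.05  2.27]  turn [-0.02 -0.04  0.01]  shift in target axes [ 2.07 -0.05  2.26]
```

apply_moves --steps '[0.2,0,0.21,0,0,0,30,0.2,0,0.21,0,0,0,30,0.2,0,0.21,0,0,0,30,0.2,0,0.21,0,0,0,30,0.2,0,0.2,0,0,0,30,0.2,0,0.2,0,0,0,30,0.2,0,0.2,0,0,0,30,0.2,0,0.2,0,0,0,30,0.2,0,0.2,0,0,0,30,0.15,0,0.15,0,0,0,30]'

```text
t: 20.8
tool_pos: [0.5416, -0.1133, 0.0743]
orientation: [-1.979, -1.571, -0.825]
force: [-1.8, -4.2, 2.2]
opening: 0.0283
gripper_force: 1.8
```

```bash
python3 - <<'E'
from h import *
G([-.053,0,.071],45)
E
```

```text
t20.80 F now [-0.0642 -0.0018  0.0743] F [-1.8 -4.2  2.2] open 0.028 gf 1.8 q [-0.75  0.41  1.65  0.67  1.55 -0.7 ]
 shift now-axes [ 0.18 -0.06  0.34]  turn [-0.01 -0.04  0.  ]  shift in target axes [ 0.19 -0.06  0.34]
```

apply_moves --steps '[0.07,0,0.07,0,0,0,30,0.07,0,0.07,0,0,0,30,0.07,0,0.07,0,0,0,30]'

```text
t: 21.05
tool_pos: [0.5435, -0.1056, 0.0743]
orientation: [-1.98, -1.571, -0.825]
force: [-1.6, -2.7, 2.1]
opening: 0.0277
gripper_force: 1.6
```

apply_moves --steps '[0.06,0,0.06,0,0,0,30,0.0,0,0.0,0,0,0,30]'

```text
t: 21.22
tool_pos: [0.5441, -0.1049, 0.0744]
orientation: [-1.983, -1.573, -0.823]
force: [-4.3, -10.2, 3.5]
opening: 0.0282
gripper_force: 5.6
```

```bash
python3 - <<'E'
from h import *
G([-.053,0,.071],45)
for cam in ("wrist","top"):
    eyes.read_camera(cam)
    for n,z in(("jar_a_mouth",.11),("jar_a",.03),("nozzle_1",.145)):
        for d in eyes.place_of(cam,n)[:3]: print(cam,n,np.round(d["xy"],1),round(d["conf"],2),toF(onz(cam,d["xy"],z)).round(4))
E
```

```text
t21.22 F now [-0.0554 -0.0024  0.0744] F [ -4.3 -10.2   3.5] open 0.028 gf 5.6 q [-0.73  0.4   1.66  0.67  1.54 -0.69]
 shift now-axes [-0.02 -0.08  0.14]  turn [ 0.01 -0.01  0.  ]  shift in target axes [-0.02 -0.08  0.14]
wrist jar_a [252.9 211.5] 0.95 [-0.017   0.0023  0.03  ]
top jar_a_mouth [274.  177.6] 0.72 [0.043  0.0077 0.11  ]
top jar_a_mouth [384.2 129.4] 0.18 [-0.2253 -0.1976  0.11  ]
top jar_a [274.  177.8] 0.73 [0.0386 0.     0.03  ]
top jar_a [291.4 184.1] 0.61 [-0.0148  0.0058  0.03  ]
top nozzle_1 [276.3 211.9] 0.64 [0.0176 0.0987 0.145 ]
top nozzle_1 [260.  178.4] 0.53 [0.0807 0.0223 0.145 ]
```

apply_moves --steps '[0.04,0,0.04,0,0,0,30,0,0,0,0,0,0,30]'

```text
t: 21.78
tool_pos: [0.5445, -0.1047, 0.0742]
orientation: [-1.985, -1.573, -0.823]
force: [-6.5, -15.5, 2.2]
opening: 0.0276
gripper_force: 8.9
```

The row is home: the force rises with almost no travel. I'll back off and rise.

apply_moves --steps '[-0.1,0,-0.1,0,0,0,30,-0.3,0,-0.3,0,0,0,30,-0.6,0,-0.6,0,0,0,30,-0.6,0,-0.6,0,0,0,10,-0.6,0,-0.6,0,0,0,0,0,0,-0.9,0,-0.5,0,0,0,0,-0.9,0,-0.9,0,0,0,0,-0.9,0,-1,0,0,0,0,0,0,0,0,0]'

```text
t: 22.53
tool_pos: [0.514, -0.2491, 0.1417]
orientation: [-2.161, -1.719, -0.592]
force: [0.5, -0.2, 2.2]
opening: 0.0003
gripper_force: 0.0
```

```bash
python3 - <<'E'
from h import *
G([-.15,0,.33],0)
for cam in ("wrist","top"):
    eyes.read_camera(cam)
    for n,z in(("jar_a_mouth",.11),("jar_a",.03),("nozzle_1",.145)):
        for d in eyes.place_of(cam,n)[:3]: print(cam,n,np.round(d["xy"],1),round(d["conf"],2),toF(onz(cam,d["xy"],z)).round(4))
s=snap("side","s5.png");w=snap("wrist","w5.png")
cv2.imwrite("pics/c5.png",np.hstack([cv2.resize(s[170:320,220:345],(320,384)),cv2.resize(w[0:230,130:380],(417,384))])[:,:,::-1])
E
```

```text
t22.53 F now [-0.2027 -0.0059  0.1417] F [ 0.5 -0.2  2.2] open 0.000 gf 0.0 q [-0.83  0.32  1.51  0.43  1.62 -0.65]
 shift now-axes [ 4.67 -0.13 -4.54]  turn [ 0.09 -5.03  0.02]  shift in target axes [ 1.76 -0.2  -6.28]
wrist jar_a [251.5  94.5] 0.55 [-0.0153  0.0059  0.03  ]
wrist nozzle_1 [246.9   5.2] 0.78 [-0.0148  0.0081  0.145 ]
top jar_a_mouth [274.8 176.1] 0.63 [0.0419 0.0031 0.11  ]
top jar_a [271.5 178.9] 0.71 [0.0449 0.0049 0.03  ]
top jar_a [291.7 184.6] 0.71 [-0.016  0.007  0.03 ]
```

View pics/c5.png

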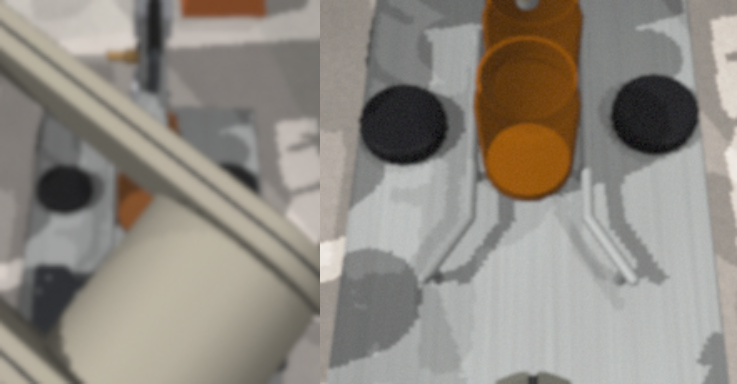

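The jars stand upright in the lane with the nozzle above them, and the lids haven't moved. Next I'll straighten the tool, rise, and go over the bar to the paddle.

apply_moves --steps '[0,0,-0.8,0,-1,0,0,0,0,-0.8,0,-1,0,0,0,0,-0.8,0,-1,0,0,0,0,-0.9,0,-1,0,0,0,0,-0.9,0,-1,0,0,0,0,-0.95,0,0,0,0,0,0,-0.95,0,0,0,0,0,0,-0.95,0,0,0,0,0,0,0,0,0,0,0]'

```text
t: 23.78
tool_pos: [0.5036, -0.2849, 0.3455]
orientation: [-2.46, -1.954, -0.022]
force: [0.0, -1.4, 1.3]
opening: 0.0007
gripper_force: 0.0
```

```bash
python3 - <<'E'
from h import *
G([.19,0,.35],0)
E
```

```text
t23.78 F now [-0.2399 -0.0038  0.3455] F [ 0.  -1.4  1.3] open 0.001 gf 0.0 q [-0.61  0.05  1.34  0.01  1.74 -0.38]
 shift now-axes [ 1.433e+01 -1.100e-01  1.000e-02]  turn [ 0.08 -0.11  0.01]  shift in target axes [14.33 -0.13 -0.15]
```

apply_moves --steps '[0.95,0,0,0.08,-0.1,0,0,0.95,0,0,0,0,0,0,0.95,0,0,0,0,0,0,0.95,0,0,0,0,0,0,0.95,0,0,0,0,0,0,0.95,0,0,0,0,0,0,0.95,0,0,0,0,0,0,0.95,0,0,0,0,0,0,0.95,0,0,0,0,0,0,0.95,0,0,0,0,0,0,0.95,0,0,0,0,0,0,0.95,0,0,0,0,0,0]'

```text
t: 24.78
tool_pos: [0.5795, 0.0503, 0.3392]
orientation: [-2.453, -1.947, 0.004]
force: [-0.2, -0.4, 1.0]
opening: -0.0003
gripper_force: 0.0
```

apply_moves --steps '[0.95,0,0,0,0,0,0,0.95,0,0,0,0,0,0,0.95,-0.1,0,0,0,0,0,0,0,0,0,0,0,0]'

```text
t: 25.12
tool_pos: [0.5957, 0.1375, 0.339]
orientation: [-2.447, -1.951, 0.004]
force: [0.8, 0.8, -0.2]
opening: 0.0011
gripper_force: 0.0
```

```bash
python3 - <<'E'
from h import *
G([.19,0,.115],0)
for cam in("wrist","top"):
    eyes.read_camera(cam)
    for d in eyes.place_of(cam,"paddle")[:2]: print(cam,np.round(d["xy"],1),round(d["conf"],2),toF(onz(cam,d["xy"],.085)).round(4))
E
```

```text
t25.12 F now [0.1924 0.0025 0.339 ] F [ 0.8  0.8 -0.2] open 0.001 gf 0.0 q [0.14 0.15 1.25 0.01 1.75 0.36]
 shift now-axes [-0.12  0.17  7.46]  turn [-0.1  -0.05  0.04]  shift in target axes [-0.08  0.08  7.47]
wrist [258.5 178.5] 0.6 [0.1732 0.0026 0.085 ]
wrist [212.8 256.9] 0.53 [0.0333 0.0817 0.085 ]
top [291.1 180.5] 0.66 [-0.0066  0.0016  0.085 ]
top [222.4 164.4] 0.43 [0.1902 0.0036 0.085 ]
```

apply_moves --steps '[-0.13,0.1,0.93,0,0,0,0,0,0,0.93,0,0,0,0,0,0,0.93,0,0,0,0,0,0,0.93,0,0,0,0,0,0,0.93,0,0,0,0,0,0,0.93,0,0,0,0,0,0,0.93,0,0,0,0,0,0,0.93,0,0,0,0,0,0,0,0,0,0,0]'

```text
t: 26.07
tool_pos: [0.5921, 0.1275, 0.1103]
orientation: [-2.451, -1.942, 0.017]
force: [-1.2, -0.0, -2.0]
opening: 0.0006
gripper_force: 0.0
```

```bash
python3 - <<'E'
from h import *
G([.188,0,.067],0)
w=snap("wrist","w6.png");s=snap("side","s6.png")
cv2.imwrite("pics/c6.png",np.hstack([cv2.resize(s[120:300,200:365],(352,384)),cv2.resize(w[:,100:420],(320,384))])[:,:,::-1])
E
```

```text
t26.07 F now [0.1818 0.0038 0.1103] F [-1.2 -0.  -2. ] open 0.001 gf 0.0 q [0.12 0.24 1.57 0.01 1.35 0.35]
 shift now-axes [0.2  0.15 1.44]  turn [-0.17 -0.   -0.01]  shift in target axes [0.21 0.13 1.44]
```

View pics/c6.png

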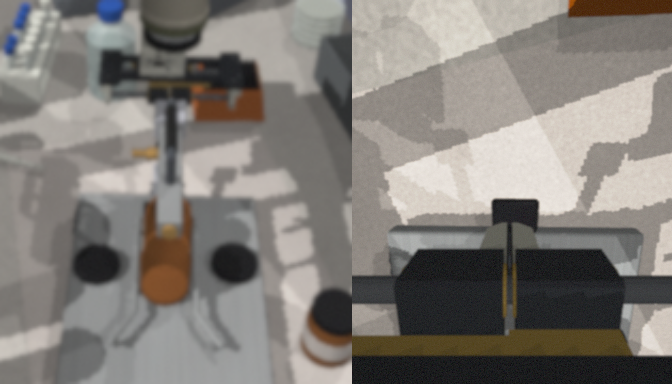

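The wrist view shows the black pad at about (515,212), just ahead of and slightly right of the fingertips at (508,235). I'll correct for that, then press.

apply_moves --steps '[0.22,0.14,0,0,0,0,0,0,0,0.3,0,0,0,0,0,0,0.3,0,0,0,0,0,0,0.2,0,0,0,0,0,0,0.2,0,0,0,0]'

```text
t: 26.58
tool_pos: [0.602, 0.1357, 0.087]
orientation: [-2.453, -1.947, 0.002]
force: [0.2, 2.8, 4.8]
opening: 0.0004
gripper_force: 2.1
```

```bash
python3 -c "
from h import *
G([.188,0,.067],0)"
```

```text
t26.58 F now [ 0.192 -0.004  0.087] F [0.2 2.8 4.8] open 0.000 gf 2.1 q [0.13 0.28 1.57 0.01 1.3  0.36]
 shift now-axes [-0.14 -0.13  0.67]  turn [-0.08 -0.05  0.01]  shift in target axes [-0.13 -0.13  0.67]
```

apply_moves --steps '[0,0,0.18,0,0,0,0,0,0,0.18,0,0,0,0,0,0,0.18,0,0,0,0,0,0,0,0,0,0,0,0,0,0,0,0,0,0]'

```text
t: 27.0
tool_pos: [0.6012, 0.1351, 0.0704]
orientation: [-2.453, -1.947, 0.005]
force: [-0.6, -0.8, 0.3]
opening: 0.0008
gripper_force: 0.7
```

apply_moves --steps '[0,0,0,0,0,0,0,0,0,0,0,0,0,0,0,0,0,0,0,0,0,0,0,0,0,0,0,0,0,0,0,0,0,0,0,0,0,0,0,0,0,0,0,0,0,0,0,0,0,0,0,0,0,0,0,0,0,0,0,0,0,0,0,0,0,0,0,0,0,0]'

```text
t: 27.83
tool_pos: [0.6018, 0.1353, 0.0711]
orientation: [-2.454, -1.947, 0.003]
force: [-0.7, -0.8, 1.3]
opening: 0.0001
gripper_force: 0.7
```

```bash
python3 - <<'E'
from h import *
G([.188,0,.067],0)
eyes.read_camera("side");S=eyes.place_of("side","handle");eyes.read_camera("top");T=eyes.place_of("top","handle")
for a in S[:2]:
    for b in T[:2]:
        X,e=tri(ray("side",a["xy"]),ray("top",b["xy"]));print(a["conf"],b["conf"],toF(X).round(4),round(e,4))
E
```

```text
t27.83 F now [ 0.1917 -0.0039  0.0711] F [-0.7 -0.8  1.3] open 0.000 gf 0.7 q [0.13 0.29 1.58 0.01 1.28 0.36]
 shift now-axes [-0.12 -0.13  0.14]  turn [-0.08 -0.04  0.  ]  shift in target axes [-0.12 -0.13  0.14]
0.82 0.71 [0.0278 0.0012 0.1878] 0.009
```

```bash
python3 - <<'E'
from h import *
w=snap("wrist","w7.png");s=snap("side","s7.png")
cv2.imwrite("pics/c7.png",np.hstack([cv2.resize(s[120:300,200:365],(352,384),interpolation=cv2.INTER_CUBIC),cv2.resize(w[150:280,190:330],(414,384))])[:,:,::-1])
for z in(0,.049): print(proj("side",toW([.024,0,.208+z])),proj("side",toW([-.075,0,.168+z])))
print([(d["xy"],d["conf"]) for d in eyes.place_of("side","handle")])
E
```

```text
[279.48145334 197.71637646] [279.00615304 238.19855324]
[280.14311059 183.60856714] [279.68580776 225.02473868]
[([278.2, 199.5], 0.79)]
```

View pics/c7.png

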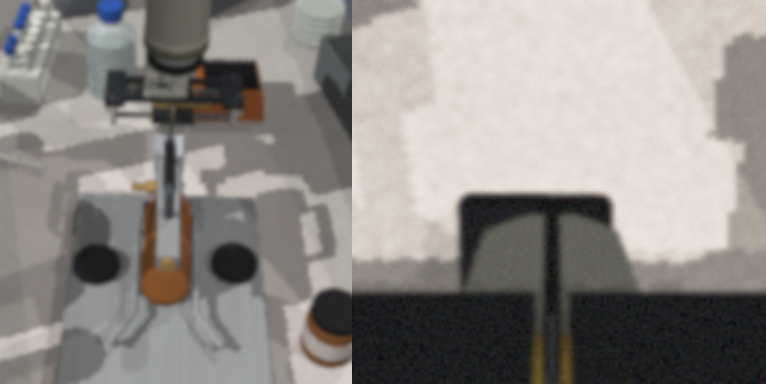

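The bar has sunk all the way: the handle is back at row 199.5, against 198.3 at the start and 184 when raised. The fingers are still on the pad, so I'll lift off straight up.

apply_moves --steps '[0,0,-0.3,0,0,0,0,0,0,-0.5,0,0,0,0,0,0,-0.9,0,0,0,0,0,0,-0.9,0,0,0,0,0,0,-0.9,0,0,0,0,0,0,-0.9,0,0,0,0,0,0,-0.9,0,0,0,0,0,0,0,0,0,0,0]'

```text
t: 28.85
tool_pos: [0.6058, 0.1351, 0.2382]
orientation: [-2.457, -1.951, -0.012]
force: [0.3, -0.5, 1.9]
opening: 0.0005
gripper_force: 0.0
```

```bash
python3 - <<'E'
from h import *
G([.19,0,.25])
s=eyes.read_camera("side")
print([(np.round(d["xy"],1),d["conf"]) for d in eyes.place_of("side","handle")])
for cam in("side","top"):
    eyes.read_camera(cam)
    for n in("jar_a","lid_a","full_jar"):
        print(cam,n,[(toF(onz(cam,d["xy"],.0 if n=="full_jar" else .03)).round(3)[:2],round(d["conf"],2)) for d in eyes.place_of(cam,n)[:3]])
print(robot.close_job())
E
```

```text
t28.85 F now [ 0.1923 -0.0079  0.2382] F [ 0.3 -0.5  1.9] open 0.000 gf 0.0 q [0.13 0.17 1.4  0.01 1.56 0.36]
 shift now-axes [-0.07 -0.26 -0.39]  turn [ 0.01 -0.08  0.01]  shift in target axes [-0.08 -0.26 -0.39]
[(array([280.1, 199.9]), 0.64)]
side jar_a [(array([-0.028,  0.006]), 0.73), (array([ 0.039, -0.007]), 0.45)]
side lid_a [(array([ 0.013, -0.096]), 0.9), (array([0.012, 0.088]), 0.64)]
side full_jar [(array([-0.085, -0.2  ]), 0.65), (array([ 0.384, -0.093]), 0.25), (array([0.249, 0.31 ]), 0.17)]
top jar_a [(array([-0.008,  0.005]), 0.56), (array([0.043, 0.001]), 0.49), (array([0.253, 0.31 ]), 0.48)]
top lid_a [(array([0.013, 0.095]), 0.68), (array([ 0.016, -0.076]), 0.67)]
top full_jar [(array([-0.09 , -0.208]), 0.91)]
the job is handed in; nothing more can be done
None
```

The job is handed in at about 29 s: the bar was raised to about 49 mm, both jars were pushed home against the stop, and the bar was let down with the nozzles in the jar mouths; the camera checks show the jars in place, the lids and full jar not noticeably moved, and no sign of a strike.

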